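# Discard the set-aside vial through the sprung flap of the reject bin

### The arm

A 6-joint arm with a two-finger parallel gripper is mounted at the origin on a cart in front of the work surface, level with it; the furniture and walls round the work are solid. World frame = base frame: x ahead of the robot, y to its left, z up, the work surface at z = 0. Lengths are in mm, angles in rad, forces in N, time in s.
With the tool pointing down it reaches from about 300 to 850 mm from the base axis. Payload 4.2 kg.
Tool frame: the origin (TCP) lies at the very end of the fingers, on their centre line; the grasp point (between the pads) lies 19 mm behind it (grasp_offset is the distance from the TCP to the grasp point, in mm); z points along the fingers, y is the direction in which the jaws open and shut (so a half turn about z gives the same grasp; the last joint's range is limited). The gripper opens to 91 mm and grips with 3 to 60 N. Pads are 32 mm wide; open, the fingers measure 118 mm over their backs; the gripper's body (76 mm by 178 mm) begins 60 mm behind the grasp point.
Start: joints at [-1.231, 0.32, 1.565, -0, 1.257, -0.02], TCP at [202.455, -538.2, 179.576] pointing down, gripper open.
Joint ranges: [-3.11, 3.11], [-0.84, 2.01], [0.21, 2.61], [-1.34, 4.49], [0.05, 2.63], [-2.56, 2.56]. Speed limits (rad/s): [2.57, 2.57, 3.14, 3.14, 3.14, 3.14].

### API

Orientations are given as [roll, pitch, yaw] about the fixed x, y, z axes, in that order (R = Rz(yaw) Ry(pitch) Rx(roll)).
In Python, from plant import * gives the robot as it stands. The module is installed in compiled form; this text tells all that it offers.
- The arm moves only by the shell command python3 -m handwheel 'ROWS' [FORCE]. ROWS is a JSON object of lists of equal length, an entry for each row: "slide": the shift along the tool's x, y, z in m, a list of three; "twist": the turn, a rotation vector about the tool's x, y, z in rad, a list of three; "jaw": the finger opening in m, from 0 to 0.0912. A call has 1 to 5 rows; each row shifts and turns the commanded pose from where the row before left it, along the tool's axes as they then stand; what a row does not reach is not made up. A row lasts 1/8 s, in which the tool goes at most 62.5 mm and 10.7 degrees, less where a joint would pass 70% of its speed; a pose out of reach is approached as far as the arm can. A call with a gripper value outside its range is refused whole. The fingers move at their own pace and stop on an object; FORCE is the grip in N (left out, the last holds). Time passes only in rows, so rows that do not move let the fingers close. It gives the time, the measured TCP pose, the force and the opening at its end, in the units of the state.
- state(): the state, without advancing time (a new reading comes with each control period).
- get_image(name): name is "scene" or "top" or "wrist"; returns a dict with "color" (480x640x3 uint8, blue, green, red), "range_z" (480x640 float32, mm along the optical axis (not along the pixel's ray), 0 where there is no reading), "camera_matrix" (3x3 intrinsics, pixels), "cam_to_world" (4x4, takes a point from camera to world coordinates); the wrist camera has in their place "mount" (4x4, takes a point from camera to tool coordinates, whose origin is the TCP and whose axes are the flange's). Camera axes: x right, y down, z forward; pixel columns grow to the right and rows downward; lengths in mm; the calibration is good to about 2 mm. A picture is of the moment at which its call begins: read the wrist's pose just before it.
- finish_job(): hands the job in, once; it reports no verdict.
Trained networks look in the newest picture that a camera, given by its name, has taken for a name from the list of things; names that differ only in an ending like _2 or _b are one class to them, and where a whole thing is asked for, a point or a joint stands for the part that bears it (a point fixed in the world has none). Each returns a list of dicts, best first, with "confidence" (0 to 1); they miss things now and then, are a little off and sometimes report something else, mostly with a low value. They report only what shows in the picture. A call takes as long as a camera call. They do not tell look-alikes from the thing itself.
- recognise(name, camera): "point" ([column, row] in pixels, amid what is visible of it).
- regions_of(name, camera): "region" (480x640 bool, what is visible of it) and "point" ([column, row] in pixels, amid what is visible of it).
- spot_point(name, camera): "point" ([column, row] in pixels: a listed point, or the origin of a listed thing).
The state is a dict: "clock": time; "joint_positions": joint angles; "dq": joint speeds; "tau": joint torques, N m; "eef_pos": TCP position; "eef_rot": TCP orientation; "contact_force": force on the tool from outside, world axes, zero at the start; "moment": the same for the moment, N m; "width": opening from 0.0 (shut) to 1.0 (fully open).
Only numpy, scipy, OpenCV 4.12 (cv2) and the standard library are available. Lean on these libraries where they do the work, as an engineer would, in place of code of your own. Each camera call takes 0.05 s, during which the arm holds its last target. There are 200 camera calls.

### The job

The white vial standing in the small steel tray has failed inspection: put it into the reject bin. Push the bin's sprung flap down into the slot and keep it held open with the gripper until the vial has dropped through, then withdraw so that the flap springs shut; leave the two other white vials where they stand.

Things in the scene. Friction and masses are not known exactly. Their poses are not given: they have to be found in the camera images.
- reject_centre (a point): The rejected vial: small white screw-cap vial, 51 mm tall, upright; body 22.6 mm in diameter for the lower 40 mm, cap 19.5 mm above; about 30 g. It stands in the small steel tray. The point is its centre, half-way up (25.5 mm above its underside); z runs up its axis.
- slot (a point): Centre of the slot in the reject bin's lid, level with the bin's top (150 mm above the bench). The slot is 96 mm (x) by 140 mm (y), wholly covered by the flap, and takes both fingers side by side along y if the gripper opens only some 20 mm to let go. Axes are the bin's: x from the robot's side towards the hinged edge, y along the hinge, z up.
- flap_hinge (a point): Middle of the flap's hinge line, on the far (+x) edge of the slot, 48 mm from the slot's centre and 1 mm below the bin's top. The hinge line runs along the bin's y.
- flap (a joint): Angle of the flap, 0 shut (level) to 1.4 rad; it swings down into the bin. Polished metal plate 94 mm (x) by 136 mm, 4 mm thick. A damped spring, strong enough to carry the vial, shuts it within 2 s; pushing it down takes 2 to 5 N, up to 15 N at 60 mm/s. Pushed straight down 30 mm from the hinge it opens steeply: fingertips 40 mm below the bin's top hold it near 1.1 rad, and the vial slides past.
- reject_bin: The reject bin: closed metal box fixed to the bench, 145 mm (x) by 200 mm (y), 150 mm tall, walls 4 mm thick, inner floor 6 mm above the bench. Origin at the centre of its underside, axes as the slot's.
- vial_a_centre (a point): Centre of a good white vial, same shape and size as the reject, standing on the bench; to be left alone.
- vial_b_centre (a point): Centre of the other good white vial, same again, standing on the bench; to be left alone.
- tray: Small square steel tray, 100x100 mm, rim 11 mm tall, walls and floor 3 mm thick, fixed to the bench, with the rejected vial standing in it within 25 mm of its centre. Origin at the centre of its underside, z up.
Not all that is in view belongs to the job. What is shaped like the part that bears reject_centre but red is not meant.

How it is judged (in metres and radians):
On the way, in this order (a step that is already met when the one before it is completed fails the run):
1. the rejected vial is lifted clear of the tray (height (world z) of reject_centre above 0.08 m), for 0.1 s.
2. the vial has dropped into the bin while the flap is still held open (at least 0.35 rad) (value of joint flap above 0.35 rad and z of reject_centre in the frame of reject_bin below 0.085 m and x of reject_centre in the frame of reject_bin between -0.07 and 0.07 m and y of reject_centre in the frame of reject_bin between -0.1 and 0.1 m), for 0.1 s.
At the end, for the whole second after the job is handed in: The rejected vial lies at rest inside the bin, its centre inside the walls and less than 85 mm above the bench; the flap has sprung shut (under 0.1 rad); both good vials stand within 20 mm of where they were (z of reject_centre in the frame of reject_bin below 0.085 m and x of reject_centre in the frame of reject_bin between -0.07 and 0.07 m and y of reject_centre in the frame of reject_bin between -0.1 and 0.1 m and linear speed of reject_vial below 0.05 m/s and value of joint flap below 0.1 rad and distance of each of vial_a_centre, vial_b_centre from where it was at the start of the episode below 0.02 m); the robot touches nothing.
It fails at once if a good vial is knocked over or carried off (distance of any of vial_a_centre, vial_b_centre from where it was at the start of the episode above 0.02 m).
It also fails if it takes over 42 s, if anything falls off the work surface, if the arm or the gripper's body presses on something with over 40 N, if the wrist force passes 120 N, or if a joint passes its speed limit or range.

## Working session

There is one attempt and no reset: what is moved stays moved. The work goes in short steps, Python scripts to look and compute and a shell command to move; the robot and the scene stay as the last step left them, time stands still between calls to the robot, and variables do not carry over. Pictures are saved under pics/ and viewed, about 8 in all and at most 12, crops included, and the job is handed in when it is done.

```bash
mkdir -p pics
cat > h.py <<'E'
from plant import *
import numpy as np, cv2
from scipy.spatial.transform import Rotation as R
def world(im,u,v,T=None):
    K=im["camera_matrix"];z=im["range_z"][int(v),int(u)]
    p=np.array([(u-K[0,2])*z/K[0,0],(v-K[1,2])*z/K[1,1],z,1])
    return ((im["cam_to_world"] if T is None else T)@p)[:3]
E
python3 - <<'E'
from h import *
s=state();print(s)
ims={}
for c in("scene","top"):
    im=get_image(c);cv2.imwrite(f"pics/{c}1.png",im["color"])
    for n in("reject_centre","vial_a_centre","slot","flap_hinge","reject_bin","tray"):
        for d in spot_point(n,c)[:5]:
            u,v=d["point"];print(c,n,round(d["confidence"],2),[int(u),int(v)],world(im,u,v).round(0) if 0<=u<640 and 0<=v<480 else None)
E
```

```text
{'clock': 0.0, 'joint_positions': array([-1.23099853e+00,  3.20252674e-01,  1.56567826e+00, -1.34978578e-05,
        1.25741347e+00, -1.99899441e-02]), 'dq': array([ 0.00138184, -0.00071164, -0.00063094, -0.00028582,  0.00030551,
        0.00095882]), 'tau': array([ 1.32293935e-04, -4.12456083e+01, -2.31970793e+01,  7.28810183e-02,
        4.58734052e-02, -1.25587253e-04]), 'eef_pos': array([ 202.25288356, -537.63918422,  178.74317681]), 'eef_rot': array([-3.13984099e+00, -2.21846126e-05,  3.59791894e-01]), 'contact_force': array([-0.55963115,  0.67342552, -0.50077567]), 'moment': array([-0.01786866,  0.04268319, -0.05738063]), 'width': 1.0004324851828397}
scene reject_centre 0.62 [260, 305] [491. 312.  44.]
scene reject_centre 0.59 [284, 331] [393. 325.  36.]
scene vial_a_centre 0.57 [341, 276] [450.  90.  38.]
scene slot 0.69 [377, 189] [ 561. -168.  151.]
scene flap_hinge 0.7 [376, 189] [ 569. -172.  148.]
scene reject_bin 0.76 [383, 238] [455. -74.  75.]
scene reject_bin 0.68 [392, 193] [ 520. -185.  148.]
scene tray 0.72 [264, 319] [485. 308.   2.]
top reject_centre 0.54 [231, 297] [397. 313.  53.]
top reject_centre 0.52 [245, 252] [498. 296.  52.]
top vial_a_centre 0.4 [337, 282] [454.  91.  53.]
top slot 0.88 [475, 259] [ 514. -173.  149.]
top flap_hinge 0.68 [474, 233] [ 567. -168.  150.]
top reject_bin 0.75 [455, 266] [ 497. -133.  149.]
top reject_bin 0.6 [338, 280] [457.  90.  52.]
top tray 0.77 [248, 259] [490. 294.  10.]
```

View pics/scene1.png

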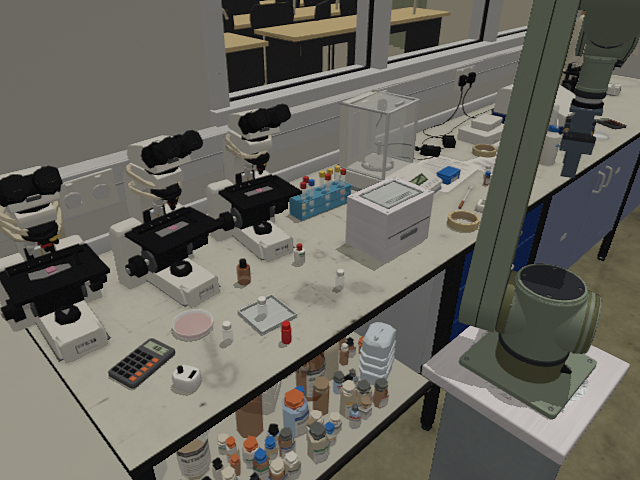

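View pics/top1.png

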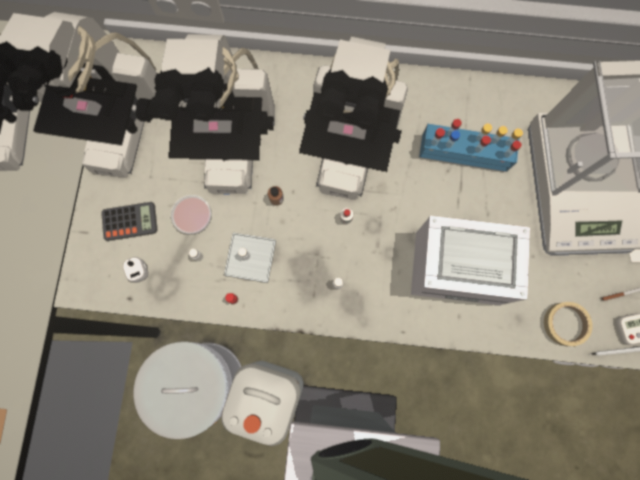

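The top view shows these candidates:
- White vial in the tray, (242,253): this is the reject.
- White vials on the bench, (193,254) and (338,283): the good ones.
- Red vial (231,298), red-capped vial (347,215), brown bottle (275,195): not meant.

The bin is at (475,258). Next I measure and make a close crop.

Run:
```python
from h import *
im=get_image("top");K=im["camera_matrix"];T=im["cam_to_world"];z=im["range_z"]
uu,vv=np.meshgrid(np.arange(640),np.arange(480))
P=np.stack([(uu-K[0,2])*z/K[0,0],(vv-K[1,2])*z/K[1,1],z,np.ones_like(z)],-1)@T.T
P=P[...,:3]
print("cam",T[:3,3])
for n,(u,v) in dict(rej=(242,253),a=(193,254),b=(338,283)).items():
    m=np.zeros(z.shape,bool);m[v-12:v+13,u-12:u+13]=1
    m&=(P[...,2]>46)&(z>0);q=P[m];print(n,m.sum(),q.mean(0).round(1),((q.min(0)+q.max(0))/2).round(1),np.ptp(q,axis=0).round(0))
m=np.zeros(z.shape,np.uint8);m[210:310,405:540]=1
mm=m&(P[...,2]>140)&(P[...,2]<165)
q=P[mm>0];print("bin",cv2.minAreaRect(q[:,:2].astype(np.float32)),q.mean(0),np.percentile(q[:,2],[1,50,99]))
m=np.zeros(z.shape,bool);m[230:290,218:282]=1
m&=(P[...,2]>7)&(P[...,2]<14);q=P[m];print("tray rim",cv2.minAreaRect(q[:,:2].astype(np.float32)))
for x0,n in((210,"pv"),):
    a=cv2.resize(im["color"][225:310,180:360],None,fx=4,fy=4,interpolation=2)
    b=cv2.resize(im["color"][210:305,405:540],None,fx=4,fy=4,interpolation=2)
    c=np.zeros((720,720,3),np.uint8);c[:340]=a;c[340:720,:540]=b
    cv2.imwrite("pics/crop1.png",c[:600])
# heights around
m=(P[...,0]>380)&(P[...,0]<660)&(z>0)
for y0 in range(-260,440,50):
    for x0 in (420,480,540,600,650):
        k=(abs(P[...,0]-x0)<30)&(abs(P[...,1]-y0)<25)&(z>0); print(int(P[k][:,2].max()) if k.any() else -1,end=" ")
    print("y",y0)
```

```text
cam [ 318.03229164  113.56811403 1103.3323472 ]
rej 65 [497.5 303.   54. ] [497.9 303.3  52.4] [17. 18. 12.]
a 60 [485.3 410.3  51.2] [485.  410.4  51.4] [18. 18.  9.]
b 64 [454.8  89.8  51.2] [454.7  89.8  50.9] [18. 18.  9.]
bin ((520.4552612304688, -176.33926391601562), (201.33970642089844, 145.82022094726562), 89.05054473876953) [ 519.08406661 -175.33919987  149.41715084] [143.79928298 149.44504719 154.37458479]
tray rim ((495.4678955078125, 294.562255859375), (104.81978607177734, 100.41243743896484), 86.71070098876953)
153 155 155 153 7 y -260
152 155 156 158 4 y -210
151 155 153 156 6 y -160
151 156 157 158 4 y -110
151 154 155 153 5 y -60
5 5 5 7 5 y -10
7 6 5 6 412 y 40
55 54 6 60 419 y 90
6 6 6 6 419 y 140
6 5 5 7 7 y 190
12 16 13 55 71 y 240
54 58 14 6 174 y 290
54 15 15 6 418 y 340
6 56 20 21 418 y 390
```

View pics/crop1.png

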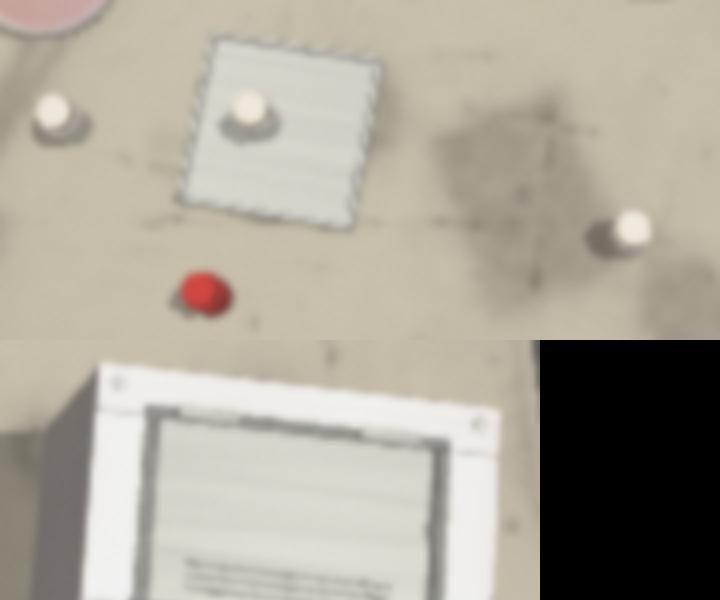

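Crop shows the reject in the tray (top-view crop 248,105), with the two white vials outside it and the flap hinged on the far side. The reject is at about (497.5,303) and the slot centre at about (520,-176). First move: raise and turn to yaw 0, then travel.

```bash
python3 -m handwheel '{"slide":[[0,0,-0.03],[0,0,-0.03],[0.02,-0.055,0],[0.02,-0.055,0],[0.02,-0.055,0]],"twist":[[0,0,0.18],[0,0,0.18],[0,0,0],[0,0,0],[0,0,0]],"jaw":[0.0912,0.0912,0.0912,0.0912,0.0912]}' 20
```

```text
clock: 1.38
eef_pos: [262.9, -371.6, 239.6]
eef_rot: [3.141, -0.001, -0.001]
contact_force: [0.8, -0.1, -0.4]
width: 1.004
```

```bash
python3 -m handwheel '{"slide":[[0.02,-0.058,0],[0.02,-0.058,0],[0.02,-0.058,0],[0.02,-0.058,0],[0.02,-0.058,0]],"twist":[[0,0,0],[0,0,0],[0,0,0],[0,0,0],[0,0,0]],"jaw":[0.0912,0.0912,0.0912,0.0912,0.0912]}'
python3 -m handwheel '{"slide":[[0.02,-0.058,0],[0.02,-0.058,0],[0.02,-0.058,0],[0.02,-0.058,0],[0.02,-0.058,0]],"twist":[[0,0,0],[0,0,0],[0,0,0],[0,0,0],[0,0,0]],"jaw":[0.0912,0.0912,0.0912,0.0912,0.0912]}'
```

```text
clock: 2.0
eef_pos: [362.9, -81.4, 239.9]
eef_rot: [3.141, -0.002, -0.001]
contact_force: [0.7, -0.9, -0.1]
width: 1.001
clock: 2.62
eef_pos: [463.0, 208.9, 239.8]
eef_rot: [3.141, -0.001, 0.0]
contact_force: [1.4, -1.1, -0.2]
width: 0.996
```

Move above the vial with the jaws set to 40 mm, and look with the wrist camera.

```bash
python3 -m handwheel '{"slide":[[0.018,-0.05,0.02],[0.0165,-0.044,0.02],[0,0,0.04],[0,0,0],[0,0,0]],"twist":[[0,0,0],[0,0,0],[0,0,0],[0,0,0],[0,0,0]],"jaw":[0.04,0.04,0.04,0.04,0.04]}' 20
python3 - <<'E'
from h import *
s=state();im=get_image("wrist");cv2.imwrite("pics/w1.png",im["color"])
T=np.eye(4);T[:3,:3]=R.from_euler("xyz",s["eef_rot"]).as_matrix();T[:3,3]=s["eef_pos"];T=T@im["mount"]
K=im["camera_matrix"];z=im["range_z"];print(s["eef_pos"],s["eef_rot"],s["width"],"cam",T[:3,3])
uu,vv=np.meshgrid(np.arange(640),np.arange(480))
P=(np.stack([(uu-K[0,2])*z/K[0,0],(vv-K[1,2])*z/K[1,1],z,np.ones_like(z)],-1)@T.T)[...,:3]
for d in regions_of("reject_centre","wrist")[:3]:
    q=P[d["region"]&(z>0)];t=q[q[:,2]>49];print(d["confidence"],d["point"],len(t),np.percentile(q,[3,97],axis=0).round(1),cv2.minEnclosingCircle(t[:,:2].astype(np.float32)) if len(t) else 0, np.median(t,axis=0) if len(t) else 0)
m=(z>0)&(P[...,2]>8)&(P[...,2]<14)&(abs(P[...,0]-496)<65)&(abs(P[...,1]-295)<65)
if m.any(): print(cv2.minAreaRect(P[m][:,:2].astype(np.float32)))
E
```

```text
clock: 3.25
eef_pos: [497.8, 300.8, 161.0]
eef_rot: [-3.141, -0.002, -0.001]
contact_force: [1.0, -0.1, 0.7]
width: 0.484
[497.82571173 300.7699449  160.96930913] [-3.14070699e+00 -1.84569883e-03 -6.52037153e-04] 0.48375076917976534 cam [582.27621051 300.36996041 366.43035605]
0.96 [317.0, 218.8] 464 [[489.3 292.    3.3]
 [509.7 313.   55.6]] ((498.4658203125, 302.63043212890625), 9.691673278808594) [499.4618356  302.77996709  54.39262874]
0.81 [302.5, 325.9] 332 [[392.4 306.4   5.3]
 [409.6 326.1  52.4]] ((399.0038146972656, 316.729736328125), 9.547378540039062) [399.72862056 316.45095124  51.53889387]
((495.6915283203125, 291.7991943359375), (100.19049072265625, 100.22110748291016), 86.54407501220703)
```

View pics/w1.png

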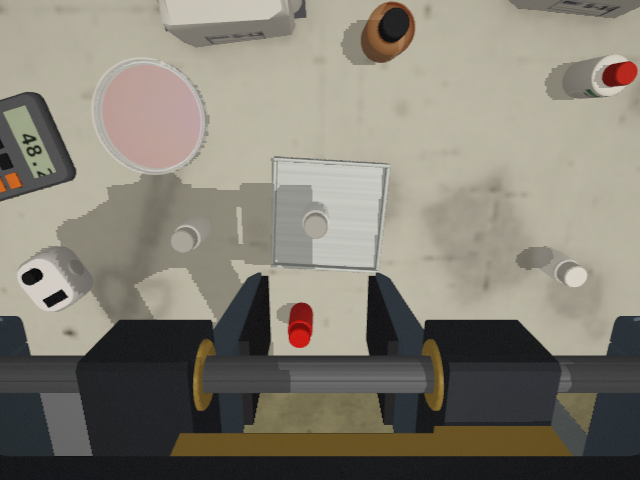

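The reject is the vial at (316,222) inside the tray. The red one at (300,330) is outside it, and a good vial stands at (185,238). Two estimates agree on (498.5,302.6). I narrow the jaws to 34 mm so the fingers clear the tray wall, and descend.

```bash
python3 -m handwheel '{"slide":[[0.0005,-0.0015,0.045],[0,0,0.04],[0,0,0.01],[0,0,0],[0,0,0.03]],"twist":[[0,0,0],[0,0,0],[0,0,0],[0,0,0],[0,0,0]],"jaw":[0.034,0.034,0.034,0.034,0.034]}'
python3 -m handwheel '{"slide":[[0,0,0.015],[0,0,0.01],[0,0,0.004],[0,0,0],[0,0,0]],"twist":[[0,0,0],[0,0,0],[0,0,0],[0,0,0],[0,0,0]],"jaw":[0.034,0.034,0.034,0.034,0.034]}'
```

```text
clock: 3.98
eef_pos: [501.5, 304.3, 38.8]
eef_rot: [-3.136, -0.009, -0.0]
contact_force: [-0.4, -0.2, -0.4]
width: 0.371
clock: 4.6
eef_pos: [498.1, 302.5, 6.1]
eef_rot: [-3.141, -0.001, -0.0]
contact_force: [0.9, 0.4, 0.4]
width: 0.375
```

Close on the vial at 20 N, then lift.

```bash
python3 -m handwheel '{"slide":[[0,0,0],[0,0,0],[0,0,0],[0,0,0],[0,0,0]],"twist":[[0,0,0],[0,0,0],[0,0,0],[0,0,0],[0,0,0]],"jaw":[0.01,0.01,0.01,0.01,0.01]}' 20
python3 -m handwheel '{"slide":[[0,0,-0.01],[0,0,-0.03],[0,0,-0.05],[0,0,-0.05],[0,0,-0.05]],"twist":[[0,0,0],[0,0,0],[0,0,0],[0,0,0],[0,0,0]],"jaw":[0.01,0.01,0.01,0.01,0.01]}' 20
```

```text
clock: 5.22
eef_pos: [497.9, 302.4, 5.8]
eef_rot: [-3.141, -0.001, -0.0]
contact_force: [1.3, 0.3, 2.0]
width: 0.226
clock: 5.85
eef_pos: [497.3, 302.0, 197.5]
eef_rot: [3.141, -0.0, -0.0]
contact_force: [1.1, -0.7, -0.2]
width: 0.22
```

```bash
python3 -m handwheel '{"slide":[[0.004,0.03,-0.01],[0.005,0.05,0],[0.005,0.055,0],[0.005,0.055,0],[0.005,0.055,0]],"twist":[[0,0,0],[0,0,0],[0,0,0],[0,0,0],[0,0,0]],"jaw":[0.01,0.01,0.01,0.01,0.01]}' 20
python3 - <<'E'
from h import *
s=state();im=get_image("wrist");cv2.imwrite("pics/w2.png",im["color"])
im=get_image("top");K=im["camera_matrix"];T=im["cam_to_world"];z=im["range_z"]
uu,vv=np.meshgrid(np.arange(640),np.arange(480))
P=(np.stack([(uu-K[0,2])*z/K[0,0],(vv-K[1,2])*z/K[1,1],z,np.ones_like(z)],-1)@T.T)[...,:3]
for n in("slot","flap_hinge"):
    for d in spot_point(n,"top")[:2]: print(n,d["confidence"],world(im,*d["point"]))
for d in regions_of("flap","top")[:2]:
    m=d["region"]&(z>0)&(P[...,2]>135);print("flap",d["confidence"],cv2.minAreaRect(P[m][:,:2].astype(np.float32)),P[m].mean(0))
E
```

```text
clock: 6.48
eef_pos: [521.3, 55.5, 206.0]
eef_rot: [3.141, -0.0, 0.0]
contact_force: [0.6, 0.9, -0.3]
width: 0.225
slot 0.9 [ 522.74558932 -178.07338438  147.49176013]
slot 0.49 [401.2948119   -5.05321639 653.33457253]
flap_hinge 0.87 [ 570.38065052 -168.91415361  150.47409085]
```

View pics/w2.png

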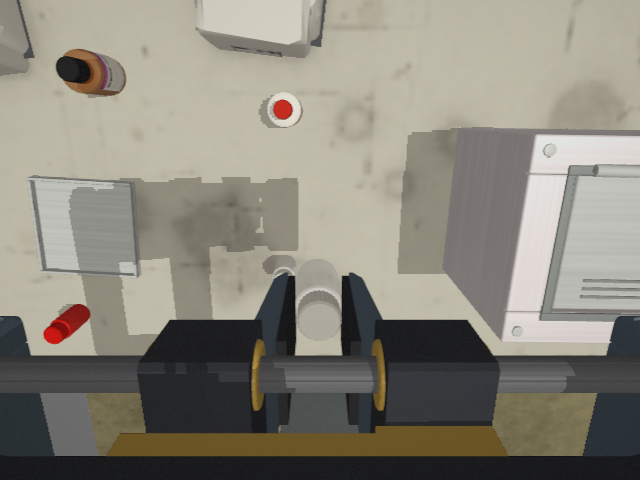

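The vial is held upright between the pads at (320,300), and the tray at (83,227) is empty. The bin's slot estimates agree at about (521.5,-177), so the push point is x≈539. I travel there next.

```bash
python3 -m handwheel '{"slide":[[0.005,0.055,0],[0.005,0.055,0],[0.005,0.055,0],[0.0025,0.045,0],[0,0.022,0]],"twist":[[0,0,0],[0,0,0],[0,0,0],[0,0,0],[0,0,0]],"jaw":[0.01,0.01,0.01,0.01,0.01]}' 20
python3 -m handwheel '{"slide":[[0,0,0],[0,0,0.015],[0,0,0.015],[0,0,0.01],[0,0,0]],"twist":[[0,0,0],[0,0,0],[0,0,0],[0,0,0],[0,0,0]],"jaw":[0.01,0.01,0.01,0.01,0.01]}' 20
python3 - <<'E'
from h import *
s=state();im=get_image("wrist");cv2.imwrite("pics/w3.png",im["color"])
T=np.eye(4);T[:3,:3]=R.from_euler("xyz",s["eef_rot"]).as_matrix();T[:3,3]=s["eef_pos"];T=T@im["mount"]
print(s["eef_pos"])
for n in("slot","flap_hinge"):
    for d in spot_point(n,"wrist")[:2]:
        u,v=d["point"]; print(n,d["confidence"],d["point"],world(im,u,v,T) if v<480 else 0)
E
```

```text
clock: 7.35
eef_pos: [539.5, -175.2, 205.4]
eef_rot: [-3.141, 0.0, -0.0]
contact_force: [0.3, 0.3, 0.2]
width: 0.225
clock: 7.98
eef_pos: [538.3, -174.0, 164.2]
eef_rot: [-3.141, 0.002, 0.0]
contact_force: [1.0, 1.0, 0.1]
width: 0.221
[ 538.33787123 -174.02889752  164.24253091]
flap_hinge 0.71 [321.5, 222.5] [ 566.29139211 -176.00896872  149.39261774]
```

View pics/w3.png

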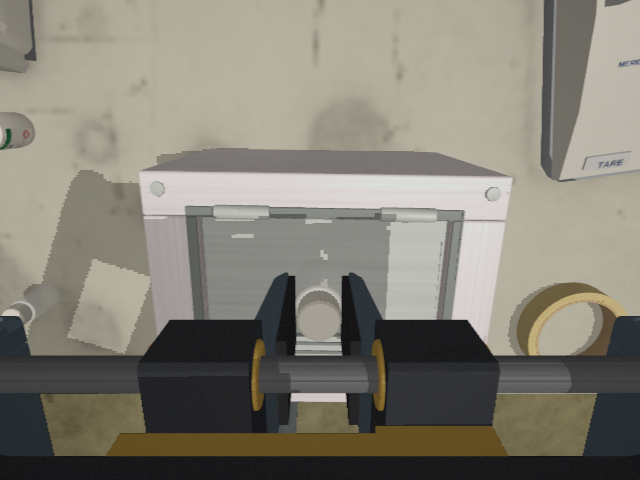

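The gripper is centred over the flap between the hinges (242,212) and (410,214), with the hinge at x≈567. I push down slowly to about 40 mm below the lid.

```bash
python3 -m handwheel '{"slide":[[0,0,0.007],[0,0,0.006],[0,0,0.005],[0,0,0.005],[0,0,0.005]],"twist":[[0,0,0],[0,0,0],[0,0,0],[0,0,0],[0,0,0]],"jaw":[0.01,0.01,0.01,0.01,0.01]}' 20
python3 -m handwheel '{"slide":[[0,0,0.006],[0,0,0.006],[0,0,0.006],[0,0,0.006],[0,0,0.004]],"twist":[[0,0,0],[0,0,0],[0,0,0],[0,0,0],[0,0,0]],"jaw":[0.01,0.01,0.01,0.01,0.01]}' 20
python3 -m handwheel '{"slide":[[0,0,0],[0,0,0]],"twist":[[0,0,0],[0,0,0]],"jaw":[0.01,0.01]}' 20
```

```text
clock: 8.75
eef_pos: [539.2, -175.0, 138.5]
eef_rot: [3.141, -0.001, -0.0]
contact_force: [-2.2, -0.3, 4.1]
width: 0.225
clock: 9.38
eef_pos: [538.7, -174.6, 108.7]
eef_rot: [-3.141, 0.001, -0.0]
contact_force: [-2.0, 0.2, 1.0]
width: 0.224
clock: 9.62
eef_pos: [538.9, -174.7, 109.4]
eef_rot: [-3.141, 0.0, -0.0]
contact_force: [-1.9, -0.1, 1.0]
width: 0.22
```

Flap is held open with a steady contact force. I open by about 22 mm and let the vial drop.

```bash
python3 -m handwheel '{"slide":[[0,0,0],[0,0,0],[0,0,0],[0,0,0],[0,0,0]],"twist":[[0,0,0],[0,0,0],[0,0,0],[0,0,0],[0,0,0]],"jaw":[0.042,0.042,0.042,0.042,0.042]}' 20
python3 -m handwheel '{"slide":[[0,0,0],[0,0,0],[0,0,0],[0,0,0],[0,0,0]],"twist":[[0,0,0],[0,0,0],[0,0,0],[0,0,0],[0,0,0]],"jaw":[0.042,0.042,0.042,0.042,0.042]}' 20
python3 - <<'E'
from h import *
s=state();im=get_image("wrist");cv2.imwrite("pics/w4.png",im["color"])
print(s["eef_pos"],s["contact_force"],s["width"])
for d in recognise("reject_centre","wrist")[:4]:print(d)
E
```

```text
clock: 10.25
eef_pos: [539.2, -174.8, 109.7]
eef_rot: [3.141, -0.0, -0.0]
contact_force: [0.0, -0.3, 3.1]
width: 0.462
clock: 10.88
eef_pos: [539.2, -174.8, 109.7]
eef_rot: [3.141, -0.0, -0.0]
contact_force: [-0.7, 0.2, 4.6]
width: 0.463
[ 539.17478991 -174.84253989  109.73418582] [-0.72563151  0.15131736  4.62674969] 0.46326166598055496
```

View pics/w4.png

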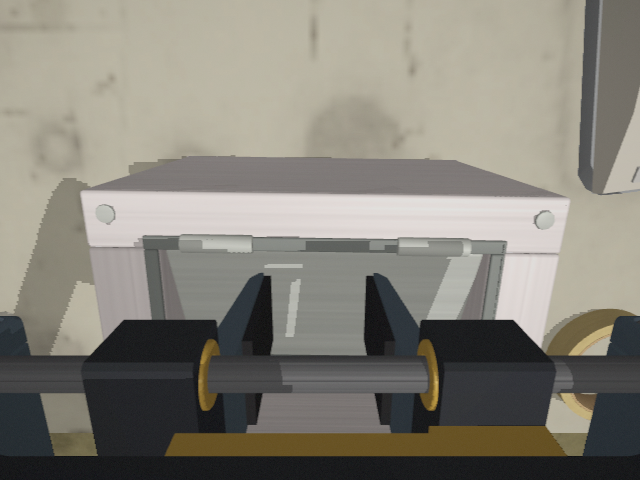

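The vial has left the gap between the fingers: the spot near (320,310) now shows only the tilted flap. I withdraw straight up and then move back clear.

```bash
python3 -m handwheel '{"slide":[[0,0,0],[0,0,-0.01],[0,0,-0.02],[0,0,-0.03],[0,0,-0.03]],"twist":[[0,0,0],[0,0,0],[0,0,0],[0,0,0],[0,0,0]],"jaw":[0.042,0.042,0.042,0.042,0.042]}'
python3 -m handwheel '{"slide":[[0,0,-0.04],[0,0,-0.04],[-0.05,0,0],[-0.06,0,0],[-0.06,0,0]],"twist":[[0,0,0],[0,0,0],[0,0,0],[0,0,0],[0,0,0]],"jaw":[0.042,0.042,0.042,0.042,0.042]}'
python3 -m handwheel '{"slide":[[0,0,0],[0,0,0],[0,0,0],[0,0,0],[0,0,0]],"twist":[[0,0,0],[0,0,0],[0,0,0],[0,0,0],[0,0,0]],"jaw":[0.042,0.042,0.042,0.042,0.042]}'
python3 -m handwheel '{"slide":[[0,0,0],[0,0,0],[0,0,0],[0,0,0],[0,0,0]],"twist":[[0,0,0],[0,0,0],[0,0,0],[0,0,0],[0,0,0]],"jaw":[0.042,0.042,0.042,0.042,0.042]}'
python3 - <<'E'
from h import *
s=state();im=get_image("wrist");cv2.imwrite("pics/w5.png",im["color"])
T=np.eye(4);T[:3,:3]=R.from_euler("xyz",s["eef_rot"]).as_matrix();T[:3,3]=s["eef_pos"];T=T@im["mount"]
K=im["camera_matrix"];z=im["range_z"]
uu,vv=np.meshgrid(np.arange(640),np.arange(480))
P=(np.stack([(uu-K[0,2])*z/K[0,0],(vv-K[1,2])*z/K[1,1],z,np.ones_like(z)],-1)@T.T)[...,:3]
m=(z>0)&(abs(P[...,0]-521)<40)&(abs(P[...,1]+176)<60)
print("flap z pct",np.percentile(P[m][:,2],[0,5,50,95,100]).round(1),m.sum())
im=get_image("top");K=im["camera_matrix"];z=im["range_z"]
for d in recognise("vial_a_centre","top")[:5]:
    print(round(d["confidence"],2),d["point"],world(im,*d["point"]).round())
E
```

```text
clock: 11.6
eef_pos: [538.9, -174.7, 200.3]
eef_rot: [-3.141, 0.001, -0.0]
contact_force: [0.2, 0.3, 0.8]
width: 0.463
clock: 12.22
eef_pos: [367.3, -174.6, 279.5]
eef_rot: [3.141, 0.0, 0.0]
contact_force: [0.8, -0.3, 0.7]
width: 0.46
clock: 12.85
eef_pos: [369.6, -174.7, 279.2]
eef_rot: [-3.141, 0.001, 0.0]
contact_force: [-0.3, 0.3, 0.4]
width: 0.461
clock: 13.48
eef_pos: [369.0, -174.7, 279.6]
eef_rot: [3.141, -0.0, -0.0]
contact_force: [-1.0, -0.0, -0.6]
width: 0.459
flap z pct [  3.2 147.7 149.2 150.5 152.4] 12814
0.5 [337.7, 283.5] [452.  90.  47.]
```

View pics/w5.png

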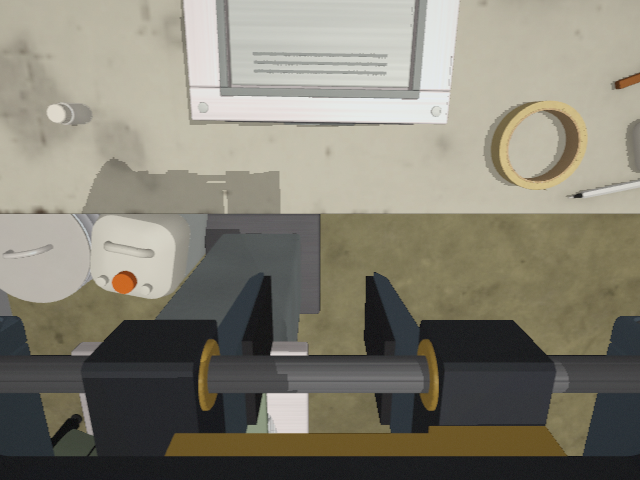

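The flap is shut and level (median z 149 mm), with no vial on it, and the good vial at (60,113) is standing. I check both good vials by depth and hand in.

Run:
```python
from h import *
im=get_image("top");K=im["camera_matrix"];T=im["cam_to_world"];z=im["range_z"]
uu,vv=np.meshgrid(np.arange(640),np.arange(480))
P=(np.stack([(uu-K[0,2])*z/K[0,0],(vv-K[1,2])*z/K[1,1],z,np.ones_like(z)],-1)@T.T)[...,:3]
for n,(u,v) in dict(tray=(242,253),a=(193,254),b=(338,283)).items():
    m=np.zeros(z.shape,bool);m[v-12:v+13,u-12:u+13]=1
    m&=(P[...,2]>46)&(z>0);print(n,m.sum(),P[m].mean(0).round(1) if m.any() else "")
print(state()["clock"]); print(finish_job())
```

```text
tray 0 
a 64 [484.9 410.   50.8]
b 64 [454.8  89.8  51.1]
13.675
the job is handed in; nothing more can be done
None
```

The rejected vial went through the flap into the reject bin, and I handed the job in at 13.7 s of the 42 s allowed. `finish_job()` gives no verdict, and the vial can't be seen inside the closed bin, so I'm inferring that it lies there.

- **What I did:** I gripped the white vial in the tray at 20 N and lifted it clear. I pushed the flap down with the fingertips about 40 mm below the lid and opened the jaws 22 mm. The fingers stayed there for about 1.3 s before I withdrew.
- **Vial:** while the flap was held open, the last wrist picture showed the gap between the fingers empty. Afterwards the tray was empty, nothing lay on the flap, and I saw no stray vial on the bench around the bin.
- **Flap:** it sprang shut and measured level at about 149 mm above the bench.
- **Good vials:** both still stand within 1 mm of where they started, measured by depth from the top camera.
- **Robot:** the gripper was clear of everything.

Two readings disagreed. The gripper read about 20 mm on the 22.6 mm body, though the vial was held upright and did not slip. In the last check the network found only one of the two good vials, and the depth measurement confirmed the other.

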